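Get the bottle out of the middle of the ink stand

ROBOT

A 6-joint arm with a two-finger parallel gripper is mounted at the origin on a cart in front of the work surface, level with it; the furniture and walls round the work are solid. World frame = base frame: x ahead of the robot, y to its left, z up, the work surface at z = 0. Lengths are in m, angles in rad, forces in N, time in s.
With the tool pointing down it reaches from about 0.35 to 0.975 m from the base axis. Payload 4.9 kg.
Tool frame: the origin (TCP) lies on the front face of the gripper's body, between the roots of the fingers; the fingertips stand ctrl.tip_extent ahead of it and the grasp point (between the pads) lies 54 mm ahead of it (ctrl.tip_extent is the distance from the TCP to the fingertips, in m); z points along the fingers, y is the line along which they close (so a half turn about z gives the same grasp; the last joint's range is limited). The gripper opens to 85 mm and grips with 20 to 120 N. Pads are 22 mm wide; open, the fingers measure 114 mm over their backs; the gripper's body (76 mm by 85 mm) begins 54 mm behind the grasp point. The pads swing forward as they close: fully open they stand 13 mm farther back than shut.
Start: joints at [-1.269, 0.053, 1.613, -0, 1.476, -0.119], TCP at [0.255, -0.57, 0.304] pointing down, gripper open.
Joint ranges: [-3.01, 3.01], [-1.01, 2.22], [0.06, 2.58], [-1.02, 4.17], [0.09, 2.62], [-3.14, 3.14]. Speed limits (rad/s): [2.57, 2.57, 3.14, 3.14, 3.14, 3.14].

INTERFACE

Orientations are given as a rotation vector (axis times angle).
In Python, from station import ctrl gives the robot as it stands.
- The arm moves only by the tool apply_moves, never from a script. Its argument "rows" is one flat list of numbers, 6 for each row, row after row: the shift along the tool's x, y, z normalised to -1 to 1, where 1 is 0.6 m, then the turn, a rotation vector about the tool's x, y, z normalised to -1 to 1, where 1 is 90 degrees. A call has 1 to 20 rows; each row is the pose to reach, as a shift and turn from the pose commanded when the call began, along the tool's axes at that moment; what a row does not reach only later rows make up. A row lasts 1/10 s, in which the tool goes at most 50 mm and 8.59 degrees, less where a joint would pass 70% of its speed; a pose out of reach is approached as far as the arm can. A call with a number of a shift or a turn outside -1 to 1 is refused whole. A call with a gripper value outside its range is refused whole. "grip" is the opening, from 0 (shut) to 1 (fully open), set as the call begins (left out, the last holds). The fingers move at their own pace and stop on an object; "grip_force" is the grip in N (left out, the last holds). Time passes only in rows, so rows that repeat a pose let the fingers close. It gives the time, the measured TCP pose, the force, the opening and the grip force at its end, in the units of the state.
- ctrl.get_obs(): the state, without advancing time (a new reading comes with each control period).
- ctrl.get_image(name): name is "side" or "top"; returns (picture, depth): 384x512x3 uint8, blue, green, red; 384x512 float32, m along the optical axis (not along the pixel's ray), 0 where there is no reading.
- ctrl.camera_model(name): a dict with "mtx" (3x3 intrinsics, pixels), "k1" (the pictures are not rectified: a ray, as slopes to the right and down, at radius r is drawn at 1 + k1 r^2 times it, then the intrinsics apply), "R" (3x3) and "t" (3): a world point X has camera coordinates R X + t. Camera axes: x right, y down, z forward; pixel columns grow to the right and rows downward; lengths in m; the calibration is good to about 2 mm. A picture is of the moment at which its call begins. camera_model takes no time and is no camera call.
- ctrl.finish_job(): hands the job in; it is judged then, once.
The state is a dict: "t": time; "q": joint angles; "dq": joint speeds; "effort": joint torques, N m; "tool_pos": TCP position; "tool_rot": TCP orientation; "contact_force": force on the tool from outside, world axes, zero at the start; "wrist_torque": the same for the moment, N m; "opening": finger opening in m; "grip_force": force on a finger pad.
Only numpy, scipy, OpenCV 4.12 (cv2) and the standard library are available. Lean on these libraries where they do the work, as an engineer would, in place of code of your own. Each camera call takes 0.05 s, during which the arm holds its last target. There are 200 camera calls.

TASK

The slim ink bottle in the middle of the wooden stand is hemmed in: lift the round pot and the broad ink bottle off the ends of the stand and set both down upright on the plywood side board. Then fetch the slim bottle and stand it in the middle of the cork coaster, and only after that put the pot and the broad bottle each back on the same end of the stand where it stood. Set everything down gently without tipping or dropping it, and leave the eraser, the green tube and the tape roll alone.

Things in the scene. Friction and masses are not known exactly. Their poses are not given: they have to be found in the camera images.
- ink_stand: Fixed wooden stand, base 190x86 mm (x, y), its top 8 mm over the origin (centre of underside). Places in a row along x: ends at -48, +48 mm (thin dark rings), middle at 0. Cheeks 36 mm long, 8 thick, up to z = 66 mm at y = -31, +31 mm flank the middle: a thing there is gripped only along x, once both ends are empty; things on the ends along y. Any yaw within 0.45 rad.
- side_board: Bare plywood board, fixed, 220 x 140 x 6 mm (x, y, z): the side area for things in the way. Origin: centre of the underside, top 6 mm above that; x along the long side.
- cork_coaster: Round cork coaster, fixed, 90 mm across, 5 mm thick. Origin: centre of the underside.
- slim_bottle: Slim square ink bottle, dark red with black cap, 34 x 34 mm, 57 mm tall (square body up to about 45 mm, then the cap, 22 mm across); always in the middle place of the stand. Origin: centre of the underside; x and y square to its sides, z up.
- round_pot: Round screw-top pigment pot, cream, white lid, 40 mm across, 41 mm tall; on one end of the stand. Lid is fixed on. Origin: centre of the underside, z up.
- broad_bottle: Broad square ink bottle, dark blue with black cap, 38 x 38 mm, 52 mm tall (square body up to about 38 mm, then the cap, 25 mm across); on the other end of the stand. Origin: centre of the underside; x and y square to its sides, z up.
- old_eraser: Bystander: worn eraser in a blue sleeve, 22 x 52 x 12 mm, loose on the table. Origin: centre of the underside.
- small_tube: Bystander: crushed green paint tube, 41 x 136 x 30 mm, lying loose on the table. Origin: centre of the underside.
- tape_roll: Bystander: roll of masking tape lying flat, 104 mm across, 25 mm high, loose. Origin: centre of the underside.

How it is judged:
By the outcome, as a careful person would: the job done as asked, in the order asked, and still so for the second after the job is handed in, with the robot touching nothing.
It also fails if it takes over 125 s, if anything falls off the work surface, if the arm or the gripper's body presses on something with over 40 N, if the wrist force passes 120 N, or if a joint passes its speed limit or range.

## Working session

There is one attempt and no reset: what is moved stays moved. The work goes in short steps, Python scripts to look and compute and a tool call to move; the robot and the scene stay as the last step left them, time stands still between calls to the robot, and variables do not carry over. Pictures are saved under pics/ and viewed, at most 14 in all, crops included, and the job is handed in when it is done.

Besides the shell and the picture viewer there is one more tool, called in YAML: its name, and indented under it one key for each argument. apply_moves: Moves the arm, as the interface text tells. Its arguments: {"type":"object","properties":{"rows":{"type":"array","items":{"type":"number"}},"grip":{"type":"number"},"grip_force":{"type":"number"}},"required":["rows"]}

```bash
ls; mkdir -p pics; python3 - <<'E'
from station import ctrl
import cv2,numpy as np
print(ctrl.tip_extent, ctrl.get_obs())
for n in("top","side"):
    im,d=ctrl.get_image(n); cv2.imwrite(f"pics/{n}0.png",im); np.save(f"pics/{n}0.npy",d)
    print(n,ctrl.camera_model(n))
E
```

```text
pics
0.0726 {'t': 0.0, 'q': array([-1.26895802e+00,  5.33481398e-02,  1.61430356e+00, -1.39327743e-06,
        1.47599641e+00, -1.19000106e-01]), 'dq': array([ 0.0003875 ,  0.00107938,  0.00091808, -0.00142838, -0.00245641,
       -0.00088379]), 'effort': array([-1.21066070e-03, -3.93677008e+01, -3.70180106e+01, -3.06695802e-04,
        6.81858743e-03,  3.47613394e-06]), 'tool_pos': array([ 0.25518561, -0.57000708,  0.30266256]), 'tool_rot': array([-3.07029827e+00, -6.55756768e-01,  2.96731033e-04]), 'contact_force': array([-0.13743627,  0.13443075,  0.34741816]), 'wrist_torque': array([ 0.00624904, -0.01036436, -0.05502751]), 'grip_force': 0.0, 'opening': 0.0857192044006591}
top {'mtx': array([[460.34218052,   0.        , 245.46715253],
       [  0.        , 460.34218052, 189.42825888],
       [  0.        ,   0.        ,   1.        ]]), 'k1': -0.06544292337951128, 'R': array([[-0.01530972, -0.99973244, -0.01733971],
       [-0.98366526,  0.01816983, -0.179088  ],
       [ 0.17935514,  0.01431468, -0.98368024]]), 't': array([0.02308634, 0.57488874, 1.00334886])}
side {'mtx': array([[482.91802708,   0.        , 255.16165786],
       [  0.        , 482.91802708, 187.76409437],
       [  0.        ,   0.        ,   1.        ]]), 'k1': -0.1868377972770815, 'R': array([[-0.99516157, -0.09782509, -0.00914875],
       [-0.0253513 ,  0.34562145, -0.93803152],
       [ 0.09492502, -0.93326098, -0.34642918]]), 't': array([0.53948458, 0.07285543, 1.26913928])}
```

View pics/top0.png

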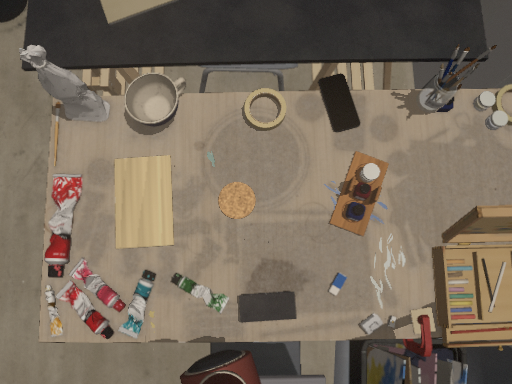

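View pics/side0.png

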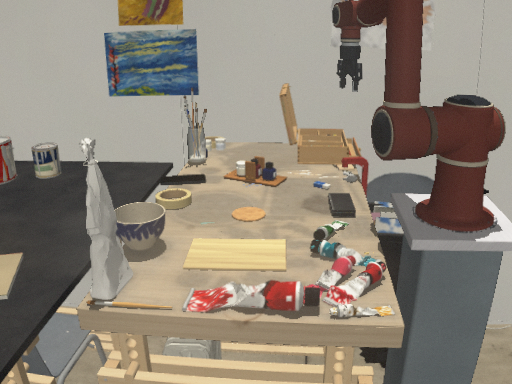

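Top view: the stand is centred near (360,193), with the white pot at (369,172), the red slim bottle at (362,190) and the blue bottle at (356,211). The board is at (144,201) and the coaster at (237,200). The side view agrees with this. Next I measure.

```bash
cat > h.py <<'E'
import cv2,numpy as np
from station import ctrl
def ray(n,uv):
    c=ctrl.camera_model(n);K=c["mtx"];uv=np.atleast_2d(np.float64(uv)).reshape(-1,1,2)
    p=cv2.undistortPoints(uv,K,np.array([c["k1"],0,0,0,0]),criteria=(3,50,1e-10)).reshape(-1,2)
    d=np.c_[p,np.ones(len(p))]@c["R"]; return -c["R"].T@c["t"],d
def plane(n,uv,z):
    o,d=ray(n,uv); return o+d*((z-o[2])/d[:,2])[:,None]
def proj(n,X):
    c=ctrl.camera_model(n)
    return cv2.projectPoints(np.atleast_2d(np.float64(X)),cv2.Rodrigues(c["R"])[0],c["t"],c["mtx"],np.array([c["k1"],0,0,0,0]))[0].reshape(-1,2)
def depthpt(n,uv,d):
    uv=np.atleast_2d(uv); o,r=ray(n,uv); return o+r*d[uv[:,1].astype(int),uv[:,0].astype(int)][:,None]
def big(m,roi):
    x0,y0,x1,y1=roi; k=np.zeros(m.shape,np.uint8);k[y0:y1,x0:x1]=m[y0:y1,x0:x1]*255
    cs=cv2.findContours(k,0,1)[0]; return max(cs,key=cv2.contourArea)
E
python3 - <<'E'
from h import *
im=cv2.imread("pics/top0.png");d=np.load("pics/top0.npy")
c=im[145:240,325:395];cv2.imwrite("pics/c1.png",cv2.resize(c,None,fx=6,fy=6,interpolation=cv2.INTER_NEAREST))
hsv=cv2.cvtColor(im,40);H,S,V=[hsv[...,i].astype(int) for i in range(3)]
for n,uv in dict(stand=(360,193),board=(144,201),coaster=(237,200),pot=(369,172),tbl=(300,200)).items(): print(n,hsv[uv[1],uv[0]],depthpt("top",uv,d))
m=(S>100)&(V>80)
for n,roi,z in(("stand",(320,145,400,245),.008),("coaster",(210,175,265,225),.005),("board",(105,145,185,255),.006)):
    mm=m if n!="board" else (S>75)
    ct=big(mm,roi); P=plane("top",ct[:,0,:],z)[:,:2].astype(np.float32)
    print(n,cv2.minAreaRect(P),cv2.minEnclosingCircle(P))
    if n!="coaster":print(np.round(cv2.boxPoints(cv2.minAreaRect(P)),3).tolist())
E
```

```text
Traceback (most recent call last):
  File "h.py", line 13, in depthpt
    uv=np.atleast_2d(uv); o,r=ray(n,uv); return o+r*d[uv[:,1].astype(int),uv[:,0].astype(int)][:,None]
                              ~~~^^^^^^
  File "h.py", line 5, in ray
    p=cv2.undistortPoints(uv,K,np.array([c["k1"],0,0,0,0]),criteria=(3,50,1e-10)).reshape(-1,2)
      ~~~~~~~~~~~~~~~~~~~^^^^^^^^^^^^^^^^^^^^^^^^^^^^^^^^^^^^^^^^^^^^^^^^^^^^^^^^
cv2.error: OpenCV(4.12.0) :-1: error: (-5:Bad argument) in function 'undistortPoints'
> Overload resolution failed:
>  - undistortPoints() got an unexpected keyword argument 'criteria'
>  - undistortPoints() got an unexpected keyword argument 'criteria'
```

View pics/c1.png

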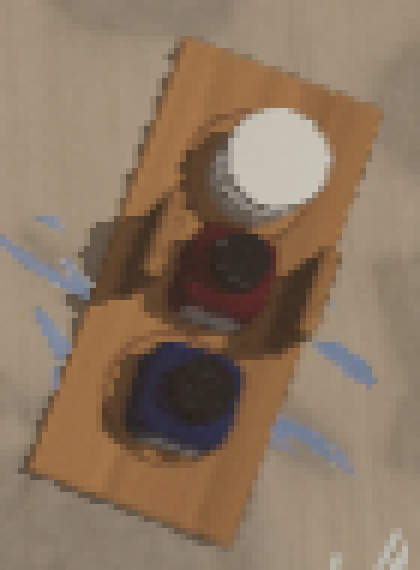

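The crop shows the pot lid at crop (278,155), the slim cap at (240,260), the broad cap at (200,390), and the cheeks flanking the middle. The broad bottle's sides may be turned slightly from the stand's.

```bash
sed -i 's/undistortPoints(uv,K,np.array(\[c\["k1"\],0,0,0,0\]),criteria=(3,50,1e-10))/undistortPointsIter(uv,K,np.array([c["k1"],0,0,0,0]),None,None,(3,50,1e-10))/' h.py
python3 - <<'E'
from h import *
im=cv2.imread("pics/top0.png");d=np.load("pics/top0.npy")
hsv=cv2.cvtColor(im,40);H,S,V=[hsv[...,i].astype(int) for i in range(3)]
for n,uv in dict(stand=(340,215),board=(144,201),coaster=(237,200),pot=(371,171),red=(360,196),blue=(351,211),tbl=(300,200)).items(): print(n,hsv[uv[1],uv[0]],depthpt("top",uv,d).round(3))
m=(S>100)&(V>80)
for n,roi,z in(("stand",(320,145,400,245),.008),("coaster",(210,175,265,225),.005),("board",(105,145,185,255),.006)):
    mm=m if n!="board" else (S>75)
    ct=big(mm,roi); P=plane("top",ct[:,0,:],z)[:,:2].astype(np.float32)
    print(n,cv2.minAreaRect(P),cv2.minEnclosingCircle(P))
    if n!="coaster":print(np.round(cv2.boxPoints(cv2.minAreaRect(P)),3).tolist())
def rect(n,mm,roi,z):
    ct=big(mm,roi);P=plane("top",ct[:,0,:],z)[:,:2].astype(np.float32);print(n,cv2.minAreaRect(P),cv2.contourArea(ct))
roi=(335,160,385,225)
rect("lid",(V>170)&(S<40),roi,.041)
blue=(H>105)&(H<130)&(S>100); red=((H>170)|(H<6))&(S>110)&(V<130)
rect("blue",blue,roi,.038); rect("red",red,roi,.045)
dark=(V<48)
rect("capS",dark,(359,182,371,196),.057);rect("capB",dark,(350,203,362,217),.052)
E
```

```text
stand [ 15 140 157] [[ 0.517 -0.208  0.011]]
board [ 19  86 190] [[0.56  0.258 0.007]]
coaster [ 16 119 174] [[0.558 0.035 0.007]]
pot [ 19  24 199] [[ 0.613 -0.277  0.051]]
red [  5 110  67] [[ 0.557 -0.251  0.04 ]]
blue [141  37  48] [[ 0.522 -0.228  0.043]]
tbl [ 16  59 161] [[ 0.557 -0.116 -0.001]]
stand ((0.5703758001327515, -0.25829994678497314), (0.08874478936195374, 0.18990695476531982), 67.37129974365234) ((0.5711686015129089, -0.2561676800251007), 0.10200680792331696)
[[0.4659999907016754, -0.2630000114440918], [0.640999972820282, -0.335999995470047], [0.675000011920929, -0.2540000081062317], [0.5, -0.1809999942779541]]
coaster ((0.5588669776916504, 0.03588311746716499), (0.08699687570333481, 0.08649004995822906), 44.123043060302734) ((0.5586870908737183, 0.03614715859293938), 0.04456809163093567)
board ((0.5605736970901489, 0.26029226183891296), (0.22039560973644257, 0.14016933739185333), 2.964167356491089) ((0.5603877305984497, 0.25973138213157654), 0.1285223513841629)
[[0.44699999690055847, 0.32499998807907104], [0.45399999618530273, 0.1850000023841858], [0.6740000247955322, 0.19599999487400055], [0.6669999957084656, 0.335999995470047]]
lid ((0.6153439283370972, -0.2797015905380249), (0.0376216322183609, 0.037584368139505386), 25.520736694335938) 187.5Traceback (most recent call last):
  File "<stdin>", line 16, in <module>
  File "<stdin>", line 12, in rect
  File "h.py", line 16, in big
    cs=cv2.findContours(k,0,1)[0]; return max(cs,key=cv2.contourArea)
                                          ~~~^^^^^^^^^^^^^^^^^^^^^^^^
ValueError: max() iterable argument is empty
```

```bash
python3 - <<'E'
from h import *
im=cv2.imread("pics/top0.png")
hsv=cv2.cvtColor(im,40)
B,G,R=[im[...,i].astype(int) for i in range(3)];V=hsv[...,2];S=hsv[...,1]
def rect(n,mm,roi,z):
    ct=big(mm,roi);P=plane("top",ct[:,0,:],z)[:,:2].astype(np.float32);print(n,cv2.minAreaRect(P),cv2.contourArea(ct))
roi=(335,160,385,225)
rect("lid",(V>170)&(S<40),roi,.049)
rect("blue",(B>R+12)&(B>G+12),roi,.046); rect("red",(R>G+30)&(B>G-5)&(V<120),roi,.053)
for x in range(348,370,2): print(x,im[211,x],end=";")
print()
for x in range(353,375,2): print(x,im[192,x],end=";")
for n,r,z in(("capS",(359,182,371,196),.065),("capB",(350,203,362,217),.060)):
    rect(n,(V<50)&(abs(R-B)<14),r,z)
E
```

```text
lid ((0.613594651222229, -0.2775822877883911), (0.03733481466770172, 0.037297818809747696), 25.520709991455078) 187.5
blue ((0.5113614797592163, -0.2363296002149582), (0.03051014617085457, 0.011238981038331985), 80.07026672363281) 25.0
red ((0.558630645275116, -0.2547750473022461), (0.013297566212713718, 0.030064942315220833), 3.371155023574829) 24.0
348 [49 42 47];350 [58 43 47];352 [43 38 46];354 [35 41 47];356 [39 43 49];358 [36 41 48];360 [37 41 48];362 [35 39 47];364 [58 56 68];366 [ 64  99 140];368 [ 65 104 146];
353 [36 49 71];355 [36 39 62];357 [42 43 82];359 [34 39 65];361 [35 41 55];363 [35 40 47];365 [48 53 60];367 [37 42 62];369 [43 44 89];371 [44 64 88];373 [40 51 67];capS ((0.5631928443908691, -0.25145119428634644), (0.003163358196616173, 0.0), -137.63113403320312) 0.0
capB ((0.5231852531433105, -0.2354734241962433), (0.02263549342751503, 0.02532879076898098), 86.62893676757812) 75.0
```

```bash
python3 - <<'E'
from h import *
d=np.load("pics/top0.npy");im=cv2.imread("pics/top0.png")
ys,xs=np.mgrid[150:235,330:395];uv=np.c_[xs.ravel(),ys.ravel()]
P=depthpt("top",uv,d)
a=-0.395;u=np.array([np.cos(a),np.sin(a)]);v=np.array([-u[1],u[0]]);c=np.array([.5704,-.2583])
L=np.c_[(P[:,:2]-c)@u,(P[:,:2]-c)@v]
for n,s,(zl,zh) in(("pot",.048,(.044,.06)),("slim",0,(.047,.08)),("broad",-.048,(.04,.08))):
    m=(abs(L[:,0]-s)<.027)&(abs(L[:,1])<.026)&(P[:,2]>zl)&(P[:,2]<zh)
    Q=P[m];print(n,m.sum(),cv2.minAreaRect(Q[:,:2].astype(np.float32)),L[m].min(0).round(4),L[m].max(0).round(4),np.percentile(Q[:,2],[5,25,50,75,95]).round(3))
E
python3 - <<'E'
import cv2
im=cv2.imread("pics/top0.png")[180:225,335:385]
im=cv2.convertScaleAbs(cv2.resize(im,None,fx=14,fy=12,interpolation=cv2.INTER_CUBIC),alpha=2,beta=-40)
cv2.imwrite("pics/c2.png",im)
E
```

```text
pot 230 ((0.61479252576828, -0.27719101309776306), (0.03849275782704353, 0.03935059905052185), 79.15796661376953) [ 0.0279 -0.0195] [0.0683 0.0189] [0.045 0.047 0.048 0.05  0.051]
slim 123 ((0.567658007144928, -0.26322153210639954), (0.04067360237240791, 0.0319136381149292), 67.53961944580078) [-0.0165 -0.026 ] [0.0154 0.0148] [0.048 0.055 0.063 0.065 0.067]
broad 172 ((0.5237716436386108, -0.2410506159067154), (0.03186182305216789, 0.03531380370259285), 68.88835144042969) [-0.0676 -0.018 ] [-0.0322  0.0141] [0.04  0.042 0.053 0.059 0.061]
```

View pics/c2.png

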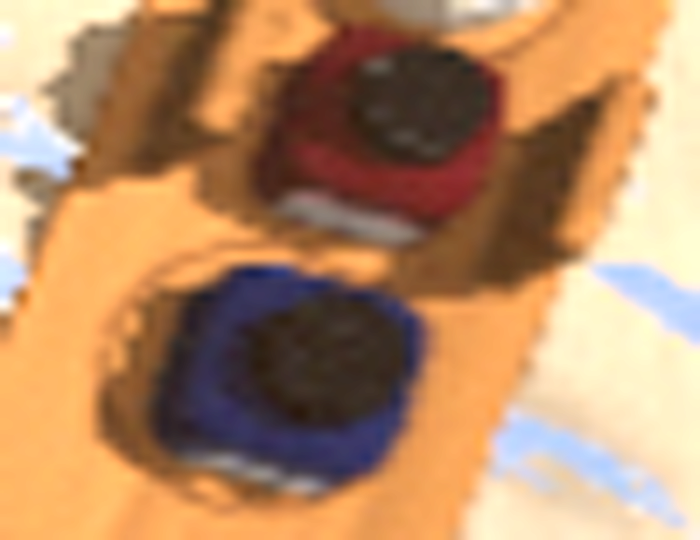

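```bash
cat >> h.py <<'E'
from scipy.spatial.transform import Rotation as Rn
def plan(x,y,z,yawdeg):
    o=ctrl.get_obs();R=Rn.from_rotvec(o["tool_rot"])
    T=Rn.from_euler("z",yawdeg,degrees=True)*Rn.from_euler("x",180,degrees=True)
    s=R.inv().apply(np.array([x,y,z])-o["tool_pos"])/.6; w=(R.inv()*T).as_rotvec()/(np.pi/2)
    print("t",round(o["t"],2),"pos",o["tool_pos"].round(4),"q6",round(o["q"][5],2),"F",o["contact_force"].round(1),"open",round(o["opening"],4),"gf",round(o["grip_force"],1)," -> ",s.round(4),w.round(4))
E
python3 - <<'E'
from h import *
d=np.load("pics/top0.npy")
ys,xs=np.mgrid[0:384,0:512];P=depthpt("top",np.c_[xs.ravel(),ys.ravel()],d);P=P[d.ravel()>0]
for y0 in np.arange(-.6,.45,.1):
    print(round(y0,1),[round(float(np.percentile(P[(abs(P[:,1]-y0-.05)<.05)&(abs(P[:,0]-x0-.05)<.05)][:,2],99.5)),2) for x0 in np.arange(.2,.8,.1)])
plan(.44,-.40,.32,-22.6);plan(.6145,-.2772,.22,-22.6)
E
```

```text
-0.6 [0.07, 0.07, 0.18, 0.01, 0.01, 0.04, 0.04]
-0.5 [0.07, 0.07, 0.25, 0.24, 0.01, 0.19, 0.26]
-0.4 [0.04, 0.01, 0.01, 0.01, 0.01, 0.01, 0.01]
-0.3 [0.03, 0.01, 0.01, 0.07, 0.05, 0.01, 0.01]
-0.2 [0.0, 0.01, 0.01, 0.01, 0.01, 0.01, 0.01]
-0.1 [0.26, 0.02, 0.0, 0.01, 0.01, 0.03, 0.03]
-0.0 [0.38, 0.02, 0.0, 0.01, 0.01, 0.03, 0.03]
0.1 [0.29, 0.03, 0.01, 0.01, 0.01, 0.08, 0.08]
0.2 [0.01, 0.04, 0.01, 0.01, 0.01, 0.08, 0.08]
0.3 [0.04, 0.04, 0.01, 0.01, 0.01, 0.23, 0.3]
0.4 [0.01, 0.04, 0.05, 0.04, 0.01, 0.3, 0.3]
t 0.1 pos [ 0.2552 -0.5701  0.3028] q6 -0.12 F [-0.2 -0.1  0. ] open 0.0859 gf 0.0  ->  [ 0.3969 -0.1329 -0.0284] [-1.20e-03  3.00e-04  5.19e-01]
t 0.1 pos [ 0.2552 -0.5701  0.3028] q6 -0.12 F [-0.2 -0.1  0. ] open 0.0859 gf 0.0  ->  [ 0.746  -0.2006  0.1385] [-1.20e-03  3.00e-04  5.19e-01]
```

apply_moves:
  rows: [0.219,-0.285,-0.03,0,0,0,0.219,-0.285,-0.03,0,0,0,0.219,-0.285,-0.03,0,0,0,0.219,-0.285,-0.03,0,0,0,0.219,-0.285,-0.03,0,0,0.1,0.3,-0.27,0.0,0,0,0.2,0.38,-0.26,0.03,0,0,0.3,0.45,-0.25,0.06,0,0,0.38,0.52,-0.24,0.09,0,0,0.46,0.6,-0.23,0.11,0,0,0.519,0.67,-0.22,0.13,0,0,0.519,0.72,-0.205,0.138,0,0,0.519,0.746,-0.2006,0.1385,0,0,0.519,0.746,-0.2006,0.1385,0,0,0.519,0.746,-0.2006,0.1385,0,0,0.519,0.746,-0.2006,0.1385,0,0,0.519,0.746,-0.2006,0.1385,0,0,0.519]

```text
t: 1.8
tool_pos: [0.6138, -0.2783, 0.2211]
tool_rot: [3.08, -0.617, 0.0]
contact_force: [0.1, 1.0, -0.1]
opening: 0.0856
grip_force: 0.0
```

```bash
python3 - <<'E'
from h import *
plan(.6145,-.2772,.093,-22.6)
im,d=ctrl.get_image("side"); cv2.imwrite("pics/s1.png",cv2.resize(im[60:220,190:330],None,fx=5,fy=3.7))
E
```

```text
t 1.8 pos [ 0.6138 -0.2783  0.2211] q6 1.43 F [ 0.1  1.  -0.1] open 0.0856 gf 0.0  ->  [ 0.0003 -0.0021  0.2135] [ 0.0001 -0.0001 -0.0007]
```

View pics/s1.png

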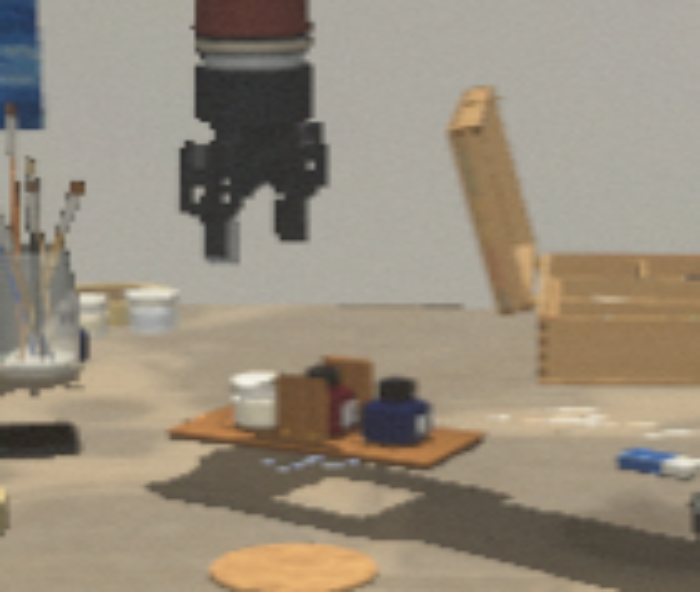

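The gripper hangs above the pot (pot at crop (255,402), fingers at (255,240)), so I go down in steps.

apply_moves:
  rows: [0,-0.002,0.06,0,0,0,0,-0.002,0.12,0,0,0,0,-0.002,0.16,0,0,0,0,-0.002,0.185,0,0,0,0,-0.002,0.2,0,0,0,0,-0.002,0.2135,0,0,0,0,-0.002,0.2135,0,0,0,0,-0.002,0.2135,0,0,0]

```text
t: 2.65
tool_pos: [0.6158, -0.277, 0.0939]
tool_rot: [3.08, -0.615, 0.003]
contact_force: [-0.3, 0.1, -0.2]
opening: 0.0854
grip_force: 0.0
```

apply_moves:
  rows: [0,0,0,0,0,0,0,0,0,0,0,0,0,0,0,0,0,0,0,0,0,0,0,0,0,0,0,0,0,0,0,0,0,0,0,0,0,0,0,0,0,0,0,0,0,0,0,0]
  grip: 0.3
  grip_force: 25

```text
t: 3.45
tool_pos: [0.6155, -0.2768, 0.0934]
tool_rot: [3.08, -0.615, 0.001]
contact_force: [-0.7, 1.0, 6.2]
opening: 0.0389
grip_force: 25.3
```

```bash
python3 - <<'E'
from h import *
print(ctrl.tip_extent)
plan(.6145,-.2772,.093,-22.6)
E
```

```text
0.0726
t 3.45 pos [ 0.6155 -0.2768  0.0934] q6 1.43 F [-0.7  1.   6.2] open 0.0389 gf 25.3  ->  [-0.0013  0.0012  0.0007] [ 0.0001 -0.0006  0.    ]
```

apply_moves:
  rows: [0,0,-0.01,0,0,0,0,0,-0.03,0,0,0,0,0,-0.06,0,0,0,0,0,-0.09,0,0,0,0,0,-0.12,0,0,0,0,0,-0.15,0,0,0,0,0,-0.165,0,0,0,0,0,-0.17,0,0,0,0,0,-0.17,0,0,0]
  grip_force: 30

```text
t: 4.35
tool_pos: [0.6152, -0.2767, 0.1951]
tool_rot: [3.081, -0.616, 0.001]
contact_force: [-0.1, 0.3, -0.5]
opening: 0.0384
grip_force: 30.2
```

apply_moves:
  rows: [-0.007,-0.016,0,0,0,0,-0.02,-0.048,0,0,0,0,-0.041,-0.095,0,0,0,0,-0.064,-0.15,0,0,0,0,-0.092,-0.214,0,0,0,0,-0.119,-0.277,0,0,0,0,-0.146,-0.341,0,0,0,0,-0.173,-0.404,0,0,0,0,-0.2,-0.467,0,0,0,0,-0.227,-0.53,0,0,0,0,-0.254,-0.594,0,0,0,0,-0.281,-0.657,0,0,0,0,-0.305,-0.713,0,0,0,0,-0.322,-0.752,0,0,0,0,-0.333,-0.778,0,0,0,0,-0.339,-0.792,0,0,0,0,-0.339,-0.792,0,0,0,0,-0.339,-0.792,0,0,0,0]

```text
t: 6.15
tool_pos: [0.6099, 0.2395, 0.1944]
tool_rot: [3.08, -0.616, -0.001]
contact_force: [-0.7, -0.5, -0.4]
opening: 0.0388
grip_force: 30.2
```

```bash
python3 - <<'E'
from h import *
plan(.61,.24,.0925,-22.6)
im,d=ctrl.get_image("side"); cv2.imwrite("pics/s2.png",cv2.resize(im[60:300,160:330],None,fx=4,fy=2.5))
E
```

```text
t 6.15 pos [0.6099 0.2395 0.1944] q6 2.23 F [-0.7 -0.5 -0.4] open 0.0388 gf 30.2  ->  [-1.000e-04 -9.000e-04  1.699e-01] [ 0.0005  0.0001 -0.0003]
```

View pics/s2.png

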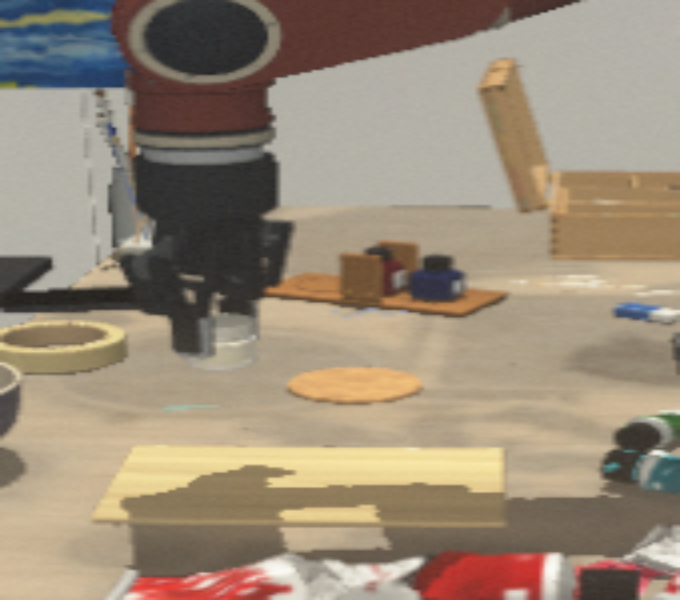

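The pot is upright in the fingers at (233,340) and the end of the stand is empty. I lower it onto the board slowly.

apply_moves:
  rows: [0,-0.001,0.02,0,0,0,0,-0.001,0.05,0,0,0,0,-0.001,0.08,0,0,0,0,-0.001,0.11,0,0,0,0,-0.001,0.135,0,0,0,0,-0.001,0.15,0,0,0,0,-0.001,0.16,0,0,0,0,-0.001,0.165,0,0,0,0,-0.001,0.168,0,0,0,0,-0.001,0.17,0,0,0,0,-0.001,0.17,0,0,0,0,-0.001,0.17,0,0,0]

```text
t: 7.4
tool_pos: [0.6105, 0.2409, 0.0933]
tool_rot: [-3.08, 0.615, -0.001]
contact_force: [-0.1, -0.1, -0.1]
opening: 0.0392
grip_force: 30.2
```

apply_moves:
  rows: [0,0,0.0005,0,0,0,0,0,0.001,0,0,0,0,0,0.0015,0,0,0,0,0,0.0015,0,0,0]

```text
t: 7.8
tool_pos: [0.6102, 0.2408, 0.0917]
tool_rot: [3.081, -0.616, -0.0]
contact_force: [-0.8, -0.3, -1.2]
opening: 0.0385
grip_force: 30.2
```

apply_moves:
  rows: [0,0,0.0007,0,0,0,0,0,0.0014,0,0,0,0,0,0.0014,0,0,0]

```text
t: 8.1
tool_pos: [0.6104, 0.2408, 0.0915]
tool_rot: [3.081, -0.615, 0.0]
contact_force: [-1.6, -0.6, 3.8]
opening: 0.0386
grip_force: 30.4
```

Contact felt at 3.8 N, so I release, then rise.

apply_moves:
  rows: [0,0,0,0,0,0,0,0,0,0,0,0,0,0,0,0,0,0,0,0,0,0,0,0,0,0,0,0,0,0,0,0,0,0,0,0]
  grip: 0.85

```text
t: 8.7
tool_pos: [0.6102, 0.2408, 0.0909]
tool_rot: [-3.081, 0.616, 0.0]
contact_force: [-0.3, -0.3, -0.8]
opening: 0.0726
grip_force: 0.0
```

apply_moves:
  rows: [0,0,-0.03,0,0,0,0,0,-0.08,0,0,0,0,0,-0.14,0,0,0,0,0,-0.18,0,0,0,0,0,-0.2,0,0,0,0,0,-0.2,0,0,0]
  grip: 1

```text
t: 9.3
tool_pos: [0.6114, 0.2411, 0.2145]
tool_rot: [-3.078, 0.615, -0.008]
contact_force: [0.8, -0.3, -0.3]
opening: 0.0853
grip_force: 0.0
```

```bash
python3 - <<'E'
from h import *
plan(.525,-.2395,.215,-22.6)
im,d=ctrl.get_image("side"); cv2.imwrite("pics/s3.png",cv2.resize(im[60:300,160:330],None,fx=4,fy=2.5))
E
```

```text
t 9.3 pos [0.6114 0.2411 0.2145] q6 2.23 F [ 0.8 -0.3 -0.3] open 0.0853 gf 0.0  ->  [ 0.1749  0.7949 -0.0028] [-0.0021 -0.0027  0.    ]
```

View pics/s3.png

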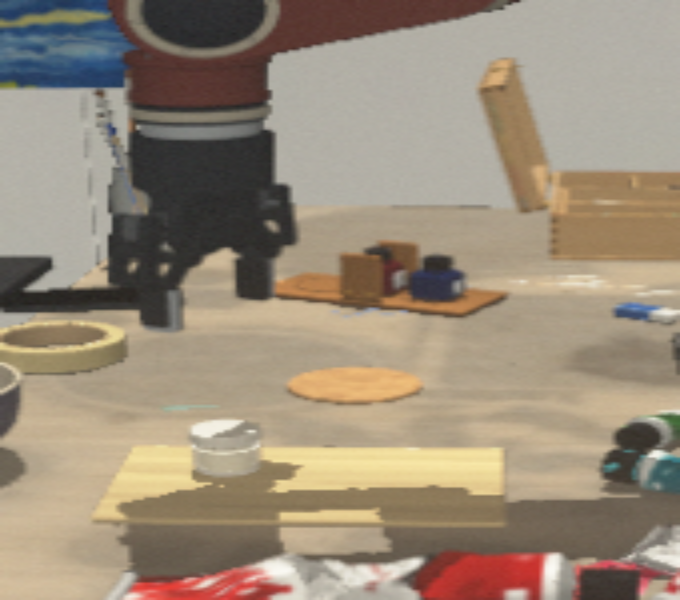

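The pot stands upright on the board at (225,448). Now to the broad bottle.

apply_moves:
  rows: [0.01,0.05,0,0,0,0,0.03,0.13,0,0,0,0,0.047,0.21,0,0,0,0,0.065,0.29,0,0,0,0,0.082,0.37,0,0,0,0,0.1,0.45,0,0,0,0,0.117,0.53,0,0,0,0,0.135,0.61,0,0,0,0,0.152,0.69,0,0,0,0,0.165,0.75,0,0,0,0,0.175,0.795,0,0,0,0,0.175,0.795,0,0,0,0,0.175,0.795,0,0,0,0,0.175,0.795,0,0,0,0]

```text
t: 10.75
tool_pos: [0.5235, -0.2387, 0.2096]
tool_rot: [-3.08, 0.614, 0.003]
contact_force: [-0.2, 1.4, 0.2]
opening: 0.085
grip_force: 0.0
```

```bash
python3 - <<'E'
from h import *
plan(.525,-.2395,.093,-22.6)
E
```

```text
t 10.75 pos [ 0.5235 -0.2387  0.2096] q6 1.41 F [-0.2  1.4  0.2] open 0.085 gf 0.0  ->  [0.0032 0.0004 0.1944] [-0.0005  0.0015  0.0006]
```

apply_moves:
  rows: [0.003,0,0.05,0,0,0,0.003,0,0.1,0,0,0,0.003,0,0.14,0,0,0,0.003,0,0.17,0,0,0,0.003,0,0.185,0,0,0,0.003,0,0.1944,0,0,0,0.003,0,0.1944,0,0,0,0.003,0,0.1944,0,0,0]

```text
t: 11.55
tool_pos: [0.5262, -0.2407, 0.0954]
tool_rot: [3.08, -0.615, 0.002]
contact_force: [-0.1, 0.5, 0.7]
opening: 0.0858
grip_force: 0.0
```

apply_moves:
  rows: [0,0,0,0,0,0,0,0,0,0,0,0,0,0,0,0,0,0,0,0,0,0,0,0,0,0,0,0,0,0,0,0,0,0,0,0,0,0,0,0,0,0,0,0,0,0,0,0]
  grip: 0.3
  grip_force: 25

```text
t: 12.35
tool_pos: [0.5259, -0.241, 0.095]
tool_rot: [3.08, -0.615, 0.001]
contact_force: [-0.5, -0.1, 5.7]
opening: 0.0368
grip_force: 25.7
```

```bash
python3 - <<'E'
from h import *
plan(.51,.24,.195,-22.6)
E
```

```text
t 12.35 pos [ 0.5259 -0.241   0.095 ] q6 1.41 F [-0.5 -0.1  5.7] open 0.0368 gf 25.7  ->  [-0.3323 -0.7298 -0.1672] [ 0.0002 -0.0007  0.    ]
```

apply_moves:
  rows: [0,0,-0.01,0,0,0,0,0,-0.03,0,0,0,0,0,-0.06,0,0,0,0,0,-0.09,0,0,0,0,0,-0.12,0,0,0,0,0,-0.15,0,0,0,0,0,-0.165,0,0,0,0,0,-0.17,0,0,0,0,0,-0.17,0,0,0]
  grip_force: 30

```text
t: 13.25
tool_pos: [0.5254, -0.2406, 0.1964]
tool_rot: [-3.081, 0.616, -0.0]
contact_force: [-0.6, -0.4, -0.2]
opening: 0.0363
grip_force: 30.2
```

apply_moves:
  rows: [-0.007,-0.015,0,0,0,0,-0.02,-0.045,0,0,0,0,-0.041,-0.09,0,0,0,0,-0.064,-0.141,0,0,0,0,-0.09,-0.198,0,0,0,0,-0.116,-0.255,0,0,0,0,-0.142,-0.312,0,0,0,0,-0.168,-0.37,0,0,0,0,-0.194,-0.427,0,0,0,0,-0.22,-0.484,0,0,0,0,-0.246,-0.541,0,0,0,0,-0.272,-0.598,0,0,0,0,-0.298,-0.655,0,0,0,0,-0.315,-0.692,0,0,0,0,-0.326,-0.716,0,0,0,0,-0.332,-0.73,0,0,0,0,-0.332,-0.73,0,0,0,0,-0.332,-0.73,0,0,0,0]

```text
t: 15.05
tool_pos: [0.5098, 0.2397, 0.1961]
tool_rot: [3.08, -0.616, -0.001]
contact_force: [0.1, 0.4, -0.5]
opening: 0.0368
grip_force: 30.2
```

```bash
python3 - <<'E'
from h import *
plan(.51,.24,.094,-22.6)
E
```

```text
t 15.05 pos [0.5098 0.2397 0.1961] q6 2.27 F [ 0.1  0.4 -0.5] open 0.0368 gf 30.2  ->  [ 1.000e-04 -7.000e-04  1.701e-01] [ 0.0005  0.0001 -0.0003]
```

apply_moves:
  rows: [0,0,0.02,0,0,0,0,0,0.05,0,0,0,0,0,0.08,0,0,0,0,0,0.11,0,0,0,0,0,0.135,0,0,0,0,0,0.15,0,0,0,0,0,0.16,0,0,0,0,0,0.165,0,0,0,0,0,0.168,0,0,0,0,0,0.17,0,0,0,0,0,0.17,0,0,0,0,0,0.17,0,0,0]

```text
t: 16.25
tool_pos: [0.5102, 0.2404, 0.0948]
tool_rot: [-3.08, 0.615, -0.001]
contact_force: [0.4, 0.8, -0.5]
opening: 0.0363
grip_force: 30.2
```

apply_moves:
  rows: [0,0,0.0007,0,0,0,0,0,0.0014,0,0,0,0,0,0.002,0,0,0,0,0,0.002,0,0,0]

```text
t: 16.65
tool_pos: [0.51, 0.2403, 0.0932]
tool_rot: [-3.081, 0.616, -0.0]
contact_force: [-0.8, -0.4, -0.4]
opening: 0.036
grip_force: 30.3
```

apply_moves:
  rows: [0,0,0.0007,0,0,0,0,0,0.0014,0,0,0,0,0,0.0014,0,0,0]

```text
t: 16.95
tool_pos: [0.51, 0.2403, 0.0931]
tool_rot: [3.08, -0.615, -0.001]
contact_force: [-3.7, -1.7, 5.4]
opening: 0.036
grip_force: 31.0
```

apply_moves:
  rows: [0,0,0,0,0,0,0,0,0,0,0,0,0,0,0,0,0,0,0,0,0,0,0,0,0,0,0,0,0,0,0,0,0,0,0,0]
  grip: 0.85

```text
t: 17.55
tool_pos: [0.5099, 0.2403, 0.0922]
tool_rot: [3.081, -0.616, -0.0]
contact_force: [0.4, 1.1, -0.1]
opening: 0.0724
grip_force: 0.0
```

apply_moves:
  rows: [0,0,-0.03,0,0,0,0,0,-0.08,0,0,0,0,0,-0.14,0,0,0,0,0,-0.18,0,0,0,0,0,-0.2,0,0,0,0,0,-0.2,0,0,0]
  grip: 1

```text
t: 18.15
tool_pos: [0.5109, 0.2406, 0.2144]
tool_rot: [-3.079, 0.615, -0.005]
contact_force: [0.7, 0.1, -0.6]
opening: 0.0852
grip_force: 0.0
```

```bash
python3 - <<'E'
from h import *
plan(.5704,-.2583,.215,67.4)
im,d=ctrl.get_image("side"); cv2.imwrite("pics/s4.png",cv2.resize(im[60:300,160:330],None,fx=4,fy=2.5))
im,d=ctrl.get_image("top"); cv2.imwrite("pics/t4.png",im);np.save("pics/t4.npy",d)
E
```

```text
t 18.15 pos [0.5109 0.2406 0.2144] q6 2.27 F [ 0.7  0.1 -0.6] open 0.0852 gf 0.0  ->  [ 0.4111  0.7295 -0.0017] [ 2.0e-04 -2.8e-03 -1.0e+00]
```

View pics/s4.png

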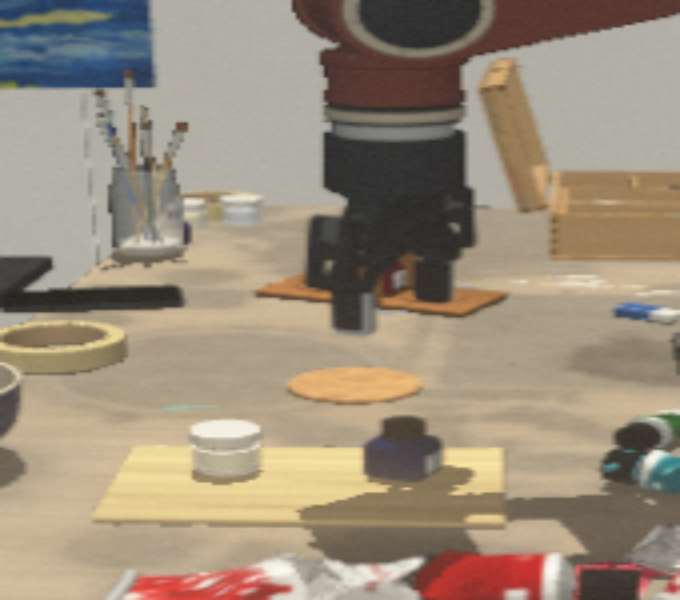

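Both stand upright on the board, the pot at (225,448) and the broad bottle at (402,450). The slim bottle is now free, so I move above it with a quarter turn.

apply_moves:
  rows: [0.02,0.04,0,0,0,-0.05,0.05,0.1,0,0,0,-0.12,0.09,0.16,0,0,0,-0.2,0.13,0.23,0,0,0,-0.28,0.17,0.3,0,0,0,-0.36,0.21,0.37,0,0,0,-0.45,0.25,0.44,0,0,0,-0.54,0.29,0.51,0,0,0,-0.63,0.33,0.58,0,0,0,-0.72,0.36,0.64,0,0,0,-0.81,0.385,0.69,0,0,0,-0.9,0.411,0.7295,0,0,0,-0.97,0.411,0.7295,0,0,0,-1,0.411,0.7295,0,0,0,-1,0.411,0.7295,0,0,0,-1,0.411,0.7295,0,0,0,-1]

```text
t: 19.85
tool_pos: [0.569, -0.2577, 0.2112]
tool_rot: [-2.612, -1.742, 0.001]
contact_force: [0.3, 0.1, 0.3]
opening: 0.0855
grip_force: 0.0
```

```bash
python3 - <<'E'
from h import *
plan(.5704,-.2583,.097,67.4)
E
```

```text
t 19.85 pos [ 0.569  -0.2577  0.2112] q6 -0.15 F [0.3 0.1 0.3] open 0.0855 gf 0.0  ->  [-1.000e-04  2.800e-03  1.903e-01] [-0.0011 -0.0002  0.0001]
```

apply_moves:
  rows: [0,0.0028,0.05,0,0,0,0,0.0028,0.1,0,0,0,0,0.0028,0.14,0,0,0,0,0.0028,0.165,0,0,0,0,0.0028,0.18,0,0,0,0,0.0028,0.19,0,0,0,0,0.0028,0.19,0,0,0,0,0.0028,0.19,0,0,0]

```text
t: 20.65
tool_pos: [0.5716, -0.2596, 0.0995]
tool_rot: [2.612, 1.742, 0.001]
contact_force: [0.2, -0.4, 0.1]
opening: 0.0852
grip_force: 0.0
```

apply_moves:
  rows: [0,0,0,0,0,0,0,0,0,0,0,0,0,0,0,0,0,0,0,0,0,0,0,0,0,0,0,0,0,0,0,0,0,0,0,0,0,0,0,0,0,0,0,0,0,0,0,0]
  grip: 0.25
  grip_force: 25

```text
t: 21.45
tool_pos: [0.5712, -0.2593, 0.0988]
tool_rot: [2.613, 1.743, 0.0]
contact_force: [-0.9, 1.7, 4.1]
opening: 0.0326
grip_force: 25.5
```

```bash
python3 - <<'E'
from h import *
plan(.5588,.036,.2,67.4)
E
```

```text
t 21.45 pos [ 0.5712 -0.2593  0.0988] q6 -0.15 F [-0.9  1.7  4.1] open 0.0326 gf 25.5  ->  [ 0.4464 -0.208  -0.1688] [0.0003 0.     0.0001]
```

apply_moves:
  rows: [0,0,-0.01,0,0,0,0,0,-0.03,0,0,0,0,0,-0.06,0,0,0,0,0,-0.09,0,0,0,0,0,-0.12,0,0,0,0,0,-0.15,0,0,0,0,0,-0.165,0,0,0,0,0,-0.17,0,0,0,0,0,-0.17,0,0,0]
  grip_force: 30

```text
t: 22.35
tool_pos: [0.571, -0.2593, 0.2008]
tool_rot: [2.613, 1.743, 0.001]
contact_force: [-0.4, -0.3, -1.4]
opening: 0.0324
grip_force: 30.1
```

apply_moves:
  rows: [0.015,-0.007,0,0,0,0,0.045,-0.021,0,0,0,0,0.09,-0.042,0,0,0,0,0.14,-0.065,0,0,0,0,0.19,-0.089,0,0,0,0,0.24,-0.112,0,0,0,0,0.29,-0.135,0,0,0,0,0.34,-0.159,0,0,0,0,0.385,-0.18,0,0,0,0,0.42,-0.196,0,0,0,0,0.44,-0.205,0,0,0,0,0.446,-0.208,0,0,0,0,0.446,-0.208,0,0,0,0,0.446,-0.208,0,0,0,0]

```text
t: 23.75
tool_pos: [0.5585, 0.0352, 0.2002]
tool_rot: [2.614, 1.742, -0.001]
contact_force: [0.2, -0.4, -0.6]
opening: 0.0323
grip_force: 30.0
```

```bash
python3 - <<'E'
from h import *
plan(.5588,.036,.0968,67.4)
im,d=ctrl.get_image("side"); cv2.imwrite("pics/side5.png",im)
hsv=cv2.cvtColor(im,40).astype(int)
cv2.imwrite("pics/s5.png",cv2.resize(im[100:240,200:320],None,fx=6,fy=4.2))
E
```

```text
t 23.75 pos [0.5585 0.0352 0.2002] q6 0.33 F [ 0.2 -0.4 -0.6] open 0.0323 gf 30.0  ->  [ 1.500e-03 -1.000e-04  1.723e-01] [-0.      0.0003 -0.0004]
```

View pics/s5.png

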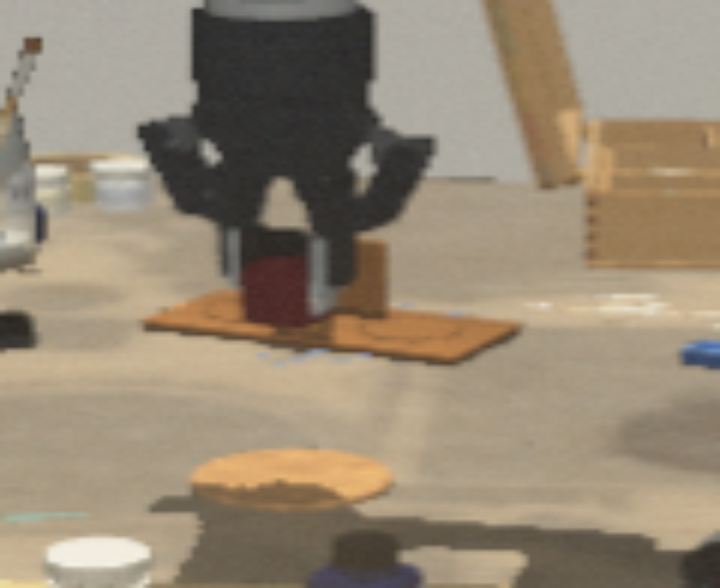

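The slim bottle is upright in the grip at (287,290), above the coaster. I lower it.

apply_moves:
  rows: [0.0015,0,0.02,0,0,0,0.0015,0,0.05,0,0,0,0.0015,0,0.08,0,0,0,0.0015,0,0.11,0,0,0,0.0015,0,0.135,0,0,0,0.0015,0,0.15,0,0,0,0.0015,0,0.16,0,0,0,0.0015,0,0.167,0,0,0,0.0015,0,0.17,0,0,0,0.0015,0,0.1725,0,0,0,0.0015,0,0.1725,0,0,0,0.0015,0,0.1725,0,0,0]

```text
t: 25.0
tool_pos: [0.5592, 0.0367, 0.0973]
tool_rot: [2.613, 1.743, 0.001]
contact_force: [-0.6, -0.0, -0.4]
opening: 0.0323
grip_force: 30.0
```

apply_moves:
  rows: [0,0,0.0007,0,0,0,0,0,0.0014,0,0,0,0,0,0.002,0,0,0,0,0,0.002,0,0,0]

```text
t: 25.4
tool_pos: [0.559, 0.0366, 0.0959]
tool_rot: [2.614, 1.743, 0.0]
contact_force: [-0.6, 1.0, 1.1]
opening: 0.032
grip_force: 30.2
```

apply_moves:
  rows: [0,0,0.0006,0,0,0,0,0,0.0012,0,0,0,0,0,0.0012,0,0,0]

```text
t: 25.7
tool_pos: [0.5591, 0.0367, 0.0958]
tool_rot: [-2.613, -1.743, 0.0]
contact_force: [-2.6, -0.9, 5.8]
opening: 0.0325
grip_force: 30.8
```

apply_moves:
  rows: [0,0,0,0,0,0,0,0,0,0,0,0,0,0,0,0,0,0,0,0,0,0,0,0,0,0,0,0,0,0,0,0,0,0,0,0]
  grip: 0.85

```text
t: 26.3
tool_pos: [0.5589, 0.0366, 0.0948]
tool_rot: [-2.614, -1.743, 0.0]
contact_force: [0.7, -0.2, -0.1]
opening: 0.0727
grip_force: 0.0
```

apply_moves:
  rows: [0,0,-0.03,0,0,0,0,0,-0.08,0,0,0,0,0,-0.14,0,0,0,0,0,-0.18,0,0,0,0,0,-0.2,0,0,0,0,0,-0.2,0,0,0,0,0,-0.2,0,0,0]
  grip: 1

```text
t: 27.0
tool_pos: [0.5583, 0.0367, 0.2136]
tool_rot: [-2.613, -1.742, 0.002]
contact_force: [-0.4, -0.3, -0.8]
opening: 0.0851
grip_force: 0.0
```

```bash
python3 - <<'E'
from h import *
plan(.6104,.2408,.213,-22.6)
E
```

```text
t 27.0 pos [0.5583 0.0367 0.2136] q6 0.33 F [-0.4 -0.3 -0.8] open 0.0851 gf 0.0  ->  [ 0.3475 -0.0506  0.0008] [-6.0e-04  1.2e-03  1.0e+00]
```

apply_moves:
  rows: [0.02,-0.003,0,0,0,0.05,0.05,-0.007,0,0,0,0.13,0.085,-0.012,0,0,0,0.22,0.12,-0.017,0,0,0,0.31,0.155,-0.023,0,0,0,0.4,0.19,-0.028,0,0,0,0.49,0.225,-0.033,0,0,0,0.58,0.26,-0.038,0,0,0,0.67,0.295,-0.043,0,0,0,0.76,0.325,-0.048,0,0,0,0.85,0.347,-0.0506,0,0,0,0.94,0.3475,-0.0506,0,0,0,1,0.3475,-0.0506,0,0,0,1,0.3475,-0.0506,0,0,0,1,0.3475,-0.0506,0,0,0,1]

```text
t: 28.5
tool_pos: [0.6106, 0.2404, 0.2137]
tool_rot: [3.08, -0.614, -0.003]
contact_force: [-0.4, -0.7, -0.5]
opening: 0.0854
grip_force: 0.0
```

```bash
python3 - <<'E'
from h import *
plan(.6104,.2408,.0915,-22.6)
im,d=ctrl.get_image("side"); cv2.imwrite("pics/s6.png",cv2.resize(im[60:300,160:330],None,fx=4,fy=2.5))
im,d=ctrl.get_image("top"); cv2.imwrite("pics/t6.png",im);np.save("pics/t6.npy",d)
ys,xs=np.mgrid[175:225,205:265];P=depthpt("top",np.c_[xs.ravel(),ys.ravel()],d)
m=(P[:,2]>.055)&(P[:,2]<.075);print(m.sum(),P[m].mean(0).round(4))
E
```

```text
t 28.5 pos [0.6106 0.2404 0.2137] q6 2.23 F [-0.4 -0.7 -0.5] open 0.0854 gf 0.0  ->  [-0.0003 -0.0008  0.2036] [0.0007 0.0009 0.0006]
72 [0.5612 0.0361 0.0612]
```

View pics/s6.png

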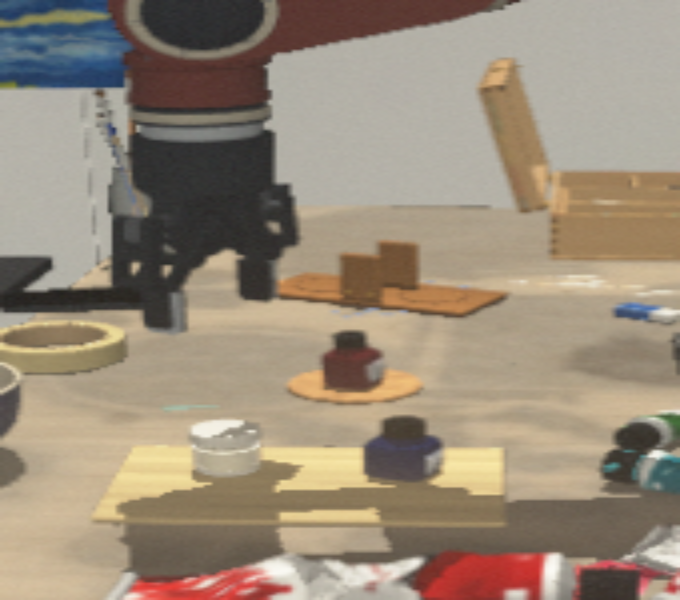

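The slim bottle stands upright in the middle of the coaster (350,365), with its cap measured 2.4 mm from the centre. I fetch the pot.

apply_moves:
  rows: [0,-0.001,0.05,0,0,0,0,-0.001,0.1,0,0,0,0,-0.001,0.145,0,0,0,0,-0.001,0.175,0,0,0,0,-0.001,0.193,0,0,0,0,-0.001,0.203,0,0,0,0,-0.001,0.203,0,0,0,0,-0.001,0.203,0,0,0]

```text
t: 29.4
tool_pos: [0.6121, 0.2416, 0.0945]
tool_rot: [-3.08, 0.615, -0.003]
contact_force: [-0.2, -0.0, 0.5]
opening: 0.0854
grip_force: 0.0
```

apply_moves:
  rows: [0,0,0,0,0,0,0,0,0,0,0,0,0,0,0,0,0,0,0,0,0,0,0,0,0,0,0,0,0,0,0,0,0,0,0,0,0,0,0,0,0,0,0,0,0,0,0,0]
  grip: 0.3
  grip_force: 25

```text
t: 30.2
tool_pos: [0.6116, 0.2414, 0.0938]
tool_rot: [-3.08, 0.615, -0.001]
contact_force: [-1.6, 0.4, 5.2]
opening: 0.0387
grip_force: 25.4
```

apply_moves:
  rows: [0,0,-0.01,0,0,0,0,0,-0.03,0,0,0,0,0,-0.06,0,0,0,0,0,-0.09,0,0,0,0,0,-0.12,0,0,0,0,0,-0.15,0,0,0,0,0,-0.165,0,0,0,0,0,-0.17,0,0,0,0,0,-0.17,0,0,0]
  grip_force: 30

```text
t: 31.1
tool_pos: [0.6113, 0.2413, 0.1955]
tool_rot: [-3.08, 0.616, -0.001]
contact_force: [-0.0, -0.0, -1.1]
opening: 0.039
grip_force: 30.2
```

```bash
python3 - <<'E'
from h import *
plan(.615,-.2768,.195,-22.6)
E
```

```text
t 31.1 pos [0.6113 0.2413 0.1955] q6 2.23 F [-0.  -0.  -1.1] open 0.039 gf 30.2  ->  [3.376e-01 7.949e-01 7.000e-04] [-0.0002 -0.0002 -0.    ]
```

apply_moves:
  rows: [0.007,0.016,0,0,0,0,0.02,0.048,0,0,0,0,0.041,0.095,0,0,0,0,0.064,0.15,0,0,0,0,0.092,0.214,0,0,0,0,0.119,0.277,0,0,0,0,0.146,0.341,0,0,0,0,0.173,0.404,0,0,0,0,0.2,0.467,0,0,0,0,0.227,0.53,0,0,0,0,0.254,0.594,0,0,0,0,0.281,0.657,0,0,0,0,0.305,0.713,0,0,0,0,0.322,0.752,0,0,0,0,0.332,0.78,0,0,0,0,0.3376,0.795,0,0,0,0,0.3376,0.795,0,0,0,0,0.3376,0.795,0,0,0,0]

```text
t: 32.9
tool_pos: [0.6148, -0.276, 0.1946]
tool_rot: [-3.08, 0.614, 0.001]
contact_force: [-0.7, 0.3, 0.0]
opening: 0.0383
grip_force: 30.2
```

```bash
python3 - <<'E'
from h import *
plan(.615,-.2768,.097,-22.6)
im=cv2.imread("pics/t6.png");hsv=cv2.cvtColor(im,40)
ct=big((hsv[...,1]>100)&(hsv[...,2]>70),(320,145,400,245));P=plane("top",ct[:,0,:],.008)[:,:2].astype(np.float32);print(cv2.minAreaRect(P))
E
```

```text
t 32.9 pos [ 0.6148 -0.276   0.1946] q6 1.43 F [-0.7  0.3  0. ] open 0.0383 gf 30.2  ->  [0.0009 0.0012 0.1627] [-0.0004  0.0006  0.0004]
((0.5703970789909363, -0.25824886560440063), (0.088634192943573, 0.18990695476531982), 67.37130737304688)
```

apply_moves:
  rows: [0.0009,0.0012,0.02,0,0,0,0.0009,0.0012,0.05,0,0,0,0.0009,0.0012,0.08,0,0,0,0.0009,0.0012,0.107,0,0,0,0.0009,0.0012,0.13,0,0,0,0.0009,0.0012,0.145,0,0,0,0.0009,0.0012,0.154,0,0,0,0.0009,0.0012,0.159,0,0,0,0.0009,0.0012,0.161,0,0,0,0.0009,0.0012,0.1627,0,0,0,0.0009,0.0012,0.1627,0,0,0,0.0009,0.0012,0.1627,0,0,0]

```text
t: 34.1
tool_pos: [0.6154, -0.2779, 0.0981]
tool_rot: [3.08, -0.615, 0.001]
contact_force: [0.8, 0.3, -0.3]
opening: 0.0388
grip_force: 30.2
```

apply_moves:
  rows: [0,0,0.0007,0,0,0,0,0,0.0014,0,0,0,0,0,0.002,0,0,0,0,0,0.002,0,0,0]

```text
t: 34.5
tool_pos: [0.6151, -0.2777, 0.0962]
tool_rot: [-3.081, 0.616, 0.0]
contact_force: [-0.1, 0.2, -0.8]
opening: 0.039
grip_force: 30.2
```

apply_moves:
  rows: [0,0,0.0006,0,0,0,0,0,0.0012,0,0,0,0,0,0.0012,0,0,0]

```text
t: 34.8
tool_pos: [0.6153, -0.2778, 0.0959]
tool_rot: [3.081, -0.615, 0.0]
contact_force: [-1.1, 0.7, 1.7]
opening: 0.0388
grip_force: 30.4
```

apply_moves:
  rows: [0,0,0.0004,0,0,0,0,0,0.0004,0,0,0,0,0,0.0004,0,0,0,0,0,0.0004,0,0,0,0,0,0.0004,0,0,0,0,0,0.0004,0,0,0]
  grip: 0.85

```text
t: 35.4
tool_pos: [0.6151, -0.2777, 0.0953]
tool_rot: [3.081, -0.616, -0.0]
contact_force: [-0.0, 0.3, 0.5]
opening: 0.0726
grip_force: 0.0
```

apply_moves:
  rows: [0,0,-0.03,0,0,0,0,0,-0.08,0,0,0,0,0,-0.14,0,0,0,0,0,-0.18,0,0,0,0,0,-0.195,0,0,0,0,0,-0.195,0,0,0,0,0,-0.195,0,0,0]
  grip: 1

```text
t: 36.1
tool_pos: [0.6146, -0.2775, 0.2112]
tool_rot: [-3.08, 0.615, 0.003]
contact_force: [0.1, 0.4, -0.3]
opening: 0.0857
grip_force: 0.0
```

```bash
python3 - <<'E'
from h import *
plan(.51,.2403,.213,-22.6)
E
```

```text
t 36.1 pos [ 0.6146 -0.2775  0.2112] q6 1.43 F [ 0.1  0.4 -0.3] open 0.0857 gf 0.0  ->  [-0.4926 -0.7297 -0.002 ] [-0.0001  0.0011  0.    ]
```

apply_moves:
  rows: [-0.027,-0.04,-0.002,0,0,0,-0.07,-0.104,-0.002,0,0,0,-0.115,-0.17,-0.002,0,0,0,-0.16,-0.237,-0.002,0,0,0,-0.205,-0.304,-0.002,0,0,0,-0.25,-0.37,-0.002,0,0,0,-0.295,-0.437,-0.002,0,0,0,-0.34,-0.504,-0.002,0,0,0,-0.385,-0.57,-0.002,0,0,0,-0.43,-0.637,-0.002,0,0,0,-0.465,-0.69,-0.002,0,0,0,-0.4926,-0.7297,-0.002,0,0,0,-0.4926,-0.7297,-0.002,0,0,0,-0.4926,-0.7297,-0.002,0,0,0,-0.4926,-0.7297,-0.002,0,0,0]

```text
t: 37.6
tool_pos: [0.5102, 0.2391, 0.2122]
tool_rot: [3.079, -0.617, -0.003]
contact_force: [-0.7, 0.4, 0.2]
opening: 0.0854
grip_force: 0.0
```

```bash
python3 - <<'E'
from h import *
plan(.51,.2403,.0935,-22.6)
E
```

```text
t 37.6 pos [0.5102 0.2391 0.2122] q6 2.27 F [-0.7  0.4  0.2] open 0.0854 gf 0.0  ->  [-0.0008 -0.002   0.1978] [ 0.0011  0.001  -0.0005]
```

apply_moves:
  rows: [-0.001,-0.001,0.05,0,0,0,-0.001,-0.001,0.1,0,0,0,-0.001,-0.001,0.14,0,0,0,-0.001,-0.001,0.17,0,0,0,-0.001,-0.001,0.188,0,0,0,-0.001,-0.001,0.1978,0,0,0,-0.001,-0.001,0.1978,0,0,0,-0.001,-0.001,0.1978,0,0,0]

```text
t: 38.4
tool_pos: [0.511, 0.2408, 0.0958]
tool_rot: [-3.08, 0.616, -0.002]
contact_force: [-0.8, 0.2, 0.4]
opening: 0.0855
grip_force: 0.0
```

apply_moves:
  rows: [0,0,0,0,0,0,0,0,0,0,0,0,0,0,0,0,0,0,0,0,0,0,0,0,0,0,0,0,0,0,0,0,0,0,0,0,0,0,0,0,0,0,0,0,0,0,0,0]
  grip: 0.3
  grip_force: 25

```text
t: 39.2
tool_pos: [0.5106, 0.2409, 0.0955]
tool_rot: [-3.08, 0.615, -0.001]
contact_force: [-1.9, -1.7, 5.5]
opening: 0.0358
grip_force: 25.6
```

apply_moves:
  rows: [0,0,-0.01,0,0,0,0,0,-0.03,0,0,0,0,0,-0.06,0,0,0,0,0,-0.09,0,0,0,0,0,-0.12,0,0,0,0,0,-0.15,0,0,0,0,0,-0.165,0,0,0,0,0,-0.17,0,0,0,0,0,-0.17,0,0,0]
  grip_force: 30

```text
t: 40.1
tool_pos: [0.5102, 0.2408, 0.1969]
tool_rot: [-3.081, 0.616, -0.0]
contact_force: [-0.1, -0.2, -1.2]
opening: 0.0361
grip_force: 30.3
```

```bash
python3 - <<'E'
from h import *
plan(.526,-.2402,.195,-22.6)
E
```

```text
t 40.1 pos [0.5102 0.2408 0.1969] q6 2.27 F [-0.1 -0.2 -1.2] open 0.0361 gf 30.3  ->  [0.3325 0.73   0.0031] [-0.0001 -0.0001 -0.    ]
```

apply_moves:
  rows: [0.007,0.015,0,0,0,0,0.02,0.045,0,0,0,0,0.041,0.09,0,0,0,0,0.064,0.141,0,0,0,0,0.09,0.198,0,0,0,0,0.116,0.255,0,0,0,0,0.142,0.312,0,0,0,0,0.168,0.37,0,0,0,0,0.194,0.427,0,0,0,0,0.22,0.484,0,0,0,0,0.246,0.541,0,0,0,0,0.272,0.598,0,0,0,0,0.298,0.655,0,0,0,0,0.315,0.692,0,0,0,0,0.326,0.716,0,0,0,0,0.3325,0.73,0,0,0,0,0.3325,0.73,0,0,0,0,0.3325,0.73,0,0,0,0]

```text
t: 41.9
tool_pos: [0.5259, -0.2394, 0.1964]
tool_rot: [-3.08, 0.615, 0.001]
contact_force: [0.1, 0.0, -0.9]
opening: 0.0363
grip_force: 30.3
```

```bash
python3 - <<'E'
from h import *
plan(.526,-.2402,.0987,-22.6)
E
```

```text
t 41.9 pos [ 0.5259 -0.2394  0.1964] q6 1.41 F [ 0.1  0.  -0.9] open 0.0363 gf 30.3  ->  [0.0008 0.0012 0.1628] [-0.0004  0.0006  0.0003]
```

apply_moves:
  rows: [0.0008,0.0005,0.02,0,0,0,0.0008,0.0005,0.05,0,0,0,0.0008,0.0005,0.08,0,0,0,0.0008,0.0005,0.107,0,0,0,0.0008,0.0005,0.13,0,0,0,0.0008,0.0005,0.145,0,0,0,0.0008,0.0005,0.154,0,0,0,0.0008,0.0005,0.159,0,0,0,0.0008,0.0005,0.161,0,0,0,0.0008,0.0005,0.1628,0,0,0,0.0008,0.0005,0.1628,0,0,0,0.0008,0.0005,0.1628,0,0,0]

```text
t: 43.1
tool_pos: [0.5266, -0.2408, 0.0996]
tool_rot: [3.08, -0.616, 0.001]
contact_force: [-0.0, -0.2, -1.2]
opening: 0.0364
grip_force: 30.3
```

apply_moves:
  rows: [0,0,0.0007,0,0,0,0,0,0.0014,0,0,0,0,0,0.002,0,0,0,0,0,0.002,0,0,0]

```text
t: 43.5
tool_pos: [0.5263, -0.2407, 0.0978]
tool_rot: [-3.081, 0.616, 0.0]
contact_force: [0.1, 1.1, -0.3]
opening: 0.0362
grip_force: 30.3
```

apply_moves:
  rows: [0,0,0.0006,0,0,0,0,0,0.0012,0,0,0,0,0,0.0012,0,0,0]

```text
t: 43.8
tool_pos: [0.5265, -0.2407, 0.0976]
tool_rot: [-3.081, 0.616, 0.0]
contact_force: [-1.4, 1.4, 1.9]
opening: 0.0363
grip_force: 30.7
```

Contact again, so I release, rise, and back off towards +y for a clear view.

apply_moves:
  rows: [0,0,0.0004,0,0,0,0,0,0.0004,0,0,0,0,0,0.0004,0,0,0,0,0,0.0004,0,0,0,0,0,0.0004,0,0,0,0,0,0.0004,0,0,0]
  grip: 0.85

```text
t: 44.4
tool_pos: [0.5264, -0.2407, 0.0969]
tool_rot: [-3.081, 0.616, -0.0]
contact_force: [1.0, 0.5, -0.1]
opening: 0.0724
grip_force: 0.0
```

apply_moves:
  rows: [0,0,-0.03,0,0,0,0,0,-0.08,0,0,0,0,0,-0.14,0,0,0,0,0,-0.2,0,0,0,0,0,-0.25,0,0,0,-0.05,-0.05,-0.27,0,0,0,-0.11,-0.11,-0.27,0,0,0,-0.15,-0.17,-0.27,0,0,0,-0.17,-0.23,-0.27,0,0,0,-0.18,-0.27,-0.27,0,0,0,-0.18,-0.27,-0.27,0,0,0,-0.18,-0.27,-0.27,0,0,0]
  grip: 1

```text
t: 45.6
tool_pos: [0.4889, -0.0495, 0.259]
tool_rot: [3.081, -0.614, 0.0]
contact_force: [-1.0, 1.1, -0.1]
opening: 0.0854
grip_force: 0.0
```

```bash
python3 - <<'E'
from h import *
im,d=ctrl.get_image("side"); im2,d2=ctrl.get_image("top")
cv2.imwrite("pics/f.png",np.hstack([cv2.resize(im[130:290,160:330],(400,400)),cv2.resize(im2[140:260,210:400],(400,400))]))
plan(.5,-.2,.2,-22.6)
ys,xs=np.mgrid[150:235,330:395];P=depthpt("top",np.c_[xs.ravel(),ys.ravel()],d2)
a=np.deg2rad(-22.6);u=np.array([np.cos(a),np.sin(a)]);v=np.array([-u[1],u[0]]);L=np.c_[(P[:,:2]-[.5704,-.2583])@u,(P[:,:2]-[.5704,-.2583])@v]
for s in(.048,-.048):
    m=(abs(L[:,0]-s)<.027)&(abs(L[:,1])<.026)&(P[:,2]>.042)&(P[:,2]<.08);print(m.sum(),L[m].min(0).round(3),L[m].max(0).round(3),np.percentile(P[m][:,2],95).round(3))
E
```

```text
t 45.7 pos [ 0.4889 -0.0504  0.2589] q6 1.71 F [-0.   0.5 -0.2] open 0.0856 gf 0.0  ->  [0.113  0.2229 0.0983] [ 0.0003 -0.     -0.0006]
242 [ 0.027 -0.02 ] [0.067 0.019] 0.051
130 [-0.067 -0.016] [-0.035  0.014] 0.061
```

View pics/f.png

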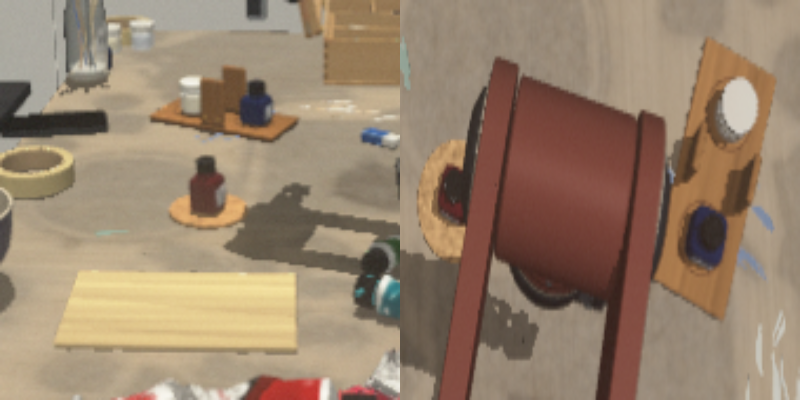

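The pot (190,95) and broad bottle (257,105) are back on their own ends. The slim bottle stands on the coaster (207,190), the board is empty, and the arm is clear.

```bash
python3 -c "
from station import ctrl
print(ctrl.finish_job())"
```

```text
the job is handed in; nothing more can be done
None
```

The job is done and handed in at about 46 s: the slim bottle stands upright on the coaster about 2 mm from the middle, and the pot and broad bottle are back upright on their own ends of the stand; I did not touch the eraser, tube or tape roll.

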